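# Uncouple the cart drawbar and hold it up

## Task

On the coupling stand, swing the keeper handle that lies across the drawbar a quarter turn to its open stop, then pull the spring latch on the coupler out sideways and lift the drawbar off the tow ball. Finish while holding the drawbar still in the gripper with its coupler about 10 cm higher than it was, resting on nothing else, the keeper left open, and the loose things on the bench left where they are.

Things in the scene. Friction and masses are not known exactly. Their poses are not given: they have to be found in the camera images.
- stand: Fixed coupling stand: grey plate 220 (its x) x 460 (its y) x 15 mm; origin under the plate's centre, on the bench; z up. Its x points away from the robot within about 0.35 rad. The drawbar lies level over the plate's middle along y: pivot bracket (top 120 mm over the bench) at y = -180 mm, tow ball at y = +100 mm.
- ball_mount: Steel tow ball, 50 mm in diameter, centre 85 mm over the bench, on a neck with a foot on the plate. Origin under the ball at its foot, 15 mm over the bench.
- ball_top (a point): Top of the ball, 110 mm over the bench.
- drawbar: Drawbar on a level pivot: dark steel beam 40 x 40 mm, top 120 mm over the bench, ending in an aluminium coupler 72 wide, 85 long, top 121 mm, over the ball. Origin on the pivot, y along the beam, x along the pivot line. Raised, its z leans by the swing angle (0 down, stop at 0.6 rad; 0.36 lifts the coupler 100 mm). Lifting it at the latch takes 4 to 8 N; it drops back if let go.
- socket (a point): Centre of the coupler's socket on the drawbar, 280 mm from the pivot; 100 mm over the bench when coupled.
- tongue_pivot (a point): Point on the drawbar's pivot line, 100 mm over the bench.
- latch_grip (a point): Grip point of the latch, on the middle of an upright flat steel paddle, 10 mm thick (stand's x), 30 mm wide (stand's y), 21 mm clear of the coupler's +x side. 150 mm over the bench when coupled, 22 mm below the paddle's top. The paddle rides on the drawbar: it swings about the drawbar's pivot, rising, moving back and leaning, and lifting by the paddle lifts the drawbar.
- latch (a joint): How far the latch is pulled out sideways, along the stand's +x, m: 0 closed, stop at 0.024. A spring pulls it shut (4 N closed, 11 N fully out). Closed, its tooth lies under the ball and the drawbar cannot rise; the tooth passes the ball freely from 0.016, and must be kept out until the drawbar is up by about 0.2 rad.
- keeper_post: Fixed post beside the drawbar, on its -x side, bolted along a slot in the plate (its place along the drawbar varies). Carries the keeper, a quarter-turn handle. Origin at the post's foot, 15 mm over the bench.
- keeper_pivot (a point): On the keeper's upright turning axis, at the underside of its bar, 125 mm over the bench.
- keeper_knob (a point): Grip point on the keeper's knob, an upright round dark steel peg 22 mm in diameter, from the bar's top (137 mm over the bench) to 183 mm; this point is on its axis, 165 mm over the bench, 122 mm from the keeper's turning axis.
- keeper (a joint): Keeper angle, rad: 0 closed, its bar (16 mm wide, 12 thick) across the drawbar's top towards the stand's +x, blocking it; grows clockwise seen from above to the open stop at 1.571, where the bar lies along the drawbar towards the pivot bracket (stand's -y), clear of it. About 1 N at the knob turns it; it stays where left. Starts at 0 to 0.25.
- wrench: Bystander: open-ended spanner, 150 mm long, lying on the stand's plate beside the drawbar. Origin at its underside.
- pin: Bystander: steel clevis pin, 80 mm long, lying on the plate beyond the ball. Origin at its underside.
- grease: Bystander: closed metal can, 72 mm across, 90 mm tall. Origin at its underside.
- spare_ball: Bystander: spare 50 mm tow ball standing upright on its nut, 73 mm tall. Origin at its underside.
- driver: Bystander: screwdriver, 190 mm, lying. Origin at its underside.
- collar: Bystander: flat steel ring, 60 mm across, 22 mm high, lying. Origin at its underside.

How it is judged:
By the outcome, as a careful person would: the job done as asked, in the order asked, and still so for the second after the job is handed in, while the arm keeps its last pose, push and grip.
It also fails if it takes over 51 s, if anything falls off the work surface, if the arm or the gripper's body presses on something with over 40 N, if the wrist force passes 120 N, or if a joint passes its speed limit or range.

## Robot

A 6-joint arm with a two-finger parallel gripper is mounted at the origin on the work surface. World frame = base frame: x ahead of the robot, y to its left, z up, the work surface at z = 0. Lengths are in mm, angles in degrees, forces in N, time in s.
With the tool pointing down it reaches from about 350 to 850 mm from the base axis. Payload 8.1 kg.
Tool frame: the origin (TCP) lies between the finger pads; the fingertips stand 17 mm ahead of it and the grasp point (between the pads) lies 2 mm behind it; z points along the fingers, y is the line along which they close (so a half turn about z gives the same grasp; the last joint's range is limited). The gripper opens to 85 mm and grips with 20 to 120 N. Pads are 22 mm wide; open, the fingers measure 114 mm over their backs; the gripper's body (76 mm by 85 mm) begins 54 mm behind the grasp point. The pads swing forward as they close: fully open they stand 13 mm farther back than shut.
Start: joints at [62.258, 7.471, 85.268, -0, 87.261, -4.893], TCP at [232.967, 552.93, 248.292] pointing down, gripper open.
Joint ranges: [-169.43, 169.43], [-51.17, 129.36], [1.28, 143.12], [-76.62, 256.62], [0, 156.53], [-152.29, 152.29]. Speed limits (degrees/s): [136.94, 136.94, 159.86, 180, 180, 180].

## Interface

Orientations are given as [roll, pitch, yaw] about the fixed x, y, z axes, in that order (R = Rz(yaw) Ry(pitch) Rx(roll)).
In Python, from bench import sense, snapshot, hand_in, trace, place_of gives the robot as it stands.
- The arm moves only by the shell command python3 -m handwheel 'ROWS' [FORCE]. ROWS is JSON, a list of rows, each a list of 7 numbers: the opening, from -1 (shut) to 1 (fully open), then the shift along the tool's x, y, z in cm, then the turn, a rotation vector about the tool's x, y, z in rad. A call has 1 to 12 rows; each row shifts and turns the commanded pose from where the row before left it, along the tool's axes as they then stand; what a row does not reach is not made up. A row lasts 1/12 s, in which the tool goes at most 41.7 mm and 7.16 degrees, less where a joint would pass 70% of its speed; a pose out of reach is approached as far as the arm can. A call with a gripper value outside its range is refused whole. The fingers move at their own pace and stop on an object; FORCE is the grip in N (left out, the last holds). Time passes only in rows, so rows that do not move let the fingers close. It gives the time, the measured TCP pose, the force, the opening and the grip force at its end, in the units of the state.
- sense(): the state, without advancing time (a new reading comes with each control period).
- snapshot(name): name is "scene" or "top" or "wrist"; returns a dict with "image" (400x640x3 uint8, red, green, blue), "intrinsics" (3x3 intrinsics, pixels), "R" (3x3) and "t" (3): a world point X has camera coordinates R X + t. Camera axes: x right, y down, z forward; pixel columns grow to the right and rows downward; lengths in mm; the calibration is good to about 2 mm. The wrist camera is an equidistant fisheye: a pixel r from the principal point sees the ray r / f radians off the axis. A picture is of the moment at which its call begins. There is no depth.
- hand_in(): hands the job in; it is judged then, once.
Trained networks look in a picture, given as the dict that the camera call returned (one of the last four; its "shot" number tells which), for a name from the list of things; names that differ only in an ending like _2 or _b are one class to them, and where a whole thing is asked for, a point or a joint stands for the part that bears it (a point fixed in the world has none). Each returns a list of dicts, best first, with "conf" (0 to 1); they miss things now and then, are a little off and sometimes report something else, mostly with a low value. They report only what shows in the picture. A call takes as long as a camera call.
- trace(picture, query): "pixels" (400x640 bool, what is visible of it).
- place_of(picture, query): "location" ([x, y, z] in mm, in world coordinates, good to about 4 mm: a listed point, or the origin of a listed thing).
The state is a dict: "time": time; "joint_pos": joint angles; "qd": joint speeds; "joint_efforts": joint torques, N m; "tool_pos": TCP position; "tcp_rot": TCP orientation; "ft_force": force on the tool from outside, world axes, zero at the start; "wrist_torque": the same for the moment, N m; "finger_gap": finger opening in mm; "grip_force": force on a finger pad.
Only numpy, scipy, OpenCV 4.12 (cv2) and the standard library are available. Lean on these libraries where they do the work, as an engineer would, in place of code of your own. Each camera call takes 0.05 s, during which the arm holds its last target. There are 200 camera calls.

## Working session

There is one attempt and no reset: what is moved stays moved. The work goes in short steps, Python scripts to look and compute and a shell command to move; the robot and the scene stay as the last step left them, time stands still between calls to the robot, and variables do not carry over. Pictures are saved under pics/ and viewed, at most 10 in all, crops included, and the job is handed in when it is done.

```bash
mkdir -p pics; cat > h.py <<'E'
import numpy as np, cv2
from bench import sense, snapshot, place_of, trace
from scipy.spatial.transform import Rotation as Ro
def save(p,n): cv2.imwrite('pics/'+n, p['image'][:,:,::-1])
def tool():
    s=sense(); return np.array(s['tool_pos']), Ro.from_euler('xyz',s['tcp_rot'],degrees=True).as_matrix(), s
E
python3 - <<'E'
from h import *
a=snapshot('scene');b=snapshot('top')
cv2.imwrite('pics/a.png',np.vstack([a['image'],b['image']])[:,:,::-1][:, :]) 
cv2.imwrite('pics/a.png',cv2.resize(cv2.imread('pics/a.png'),(480,600)))
save(b,'top.png')
for q in ['stand','ball_top','socket','tongue_pivot','latch_grip','keeper_pivot','keeper_knob','keeper_post','wrench','pin','grease','spare_ball','driver','collar']:
    for n,p in (('s',a),('t',b)):
        r=place_of(p,q)
        print(q,n,[(np.round(x['location']).tolist(),round(x['conf'],2)) for x in r[:2]])
s=sense();print(s['tool_pos'],s['tcp_rot'],s['time'],s['finger_gap'])
E
```

```text
stand s [([500.0, 44.0, -3.0], 0.81), ([595.0, -37.0, 11.0], 0.67)]
stand t [([503.0, 42.0, 0.0], 0.89), ([469.0, 243.0, 14.0], 0.6)]
ball_top s [([498.0, 148.0, 111.0], 0.94)]
ball_top t [([501.0, 149.0, 110.0], 0.94)]
socket s [([497.0, 147.0, 100.0], 0.7)]
socket t [([498.0, 148.0, 98.0], 0.82)]
tongue_pivot s [([512.0, -131.0, 101.0], 0.87)]
tongue_pivot t [([506.0, -134.0, 98.0], 0.96), ([507.0, -133.0, 99.0], 0.66)]
latch_grip s [([431.0, 439.0, 4.0], 0.67), ([562.0, 149.0, 153.0], 0.59)]
latch_grip t [([507.0, -133.0, 101.0], 0.63), ([565.0, 149.0, 153.0], 0.41)]
keeper_pivot s [([443.0, 7.0, 129.0], 0.86)]
keeper_pivot t [([438.0, 7.0, 127.0], 0.56)]
keeper_knob s [([564.0, 8.0, 165.0], 0.86)]
keeper_knob t [([564.0, 9.0, 160.0], 0.85), ([500.0, 145.0, 102.0], 0.62)]
keeper_post s [([440.0, 7.0, 16.0], 0.8)]
keeper_post t [([440.0, 3.0, 18.0], 0.6)]
wrench s [([594.0, -37.0, 14.0], 0.6), ([467.0, 235.0, 14.0], 0.24)]
wrench t [([593.0, -41.0, 14.0], 0.58), ([566.0, 458.0, -0.0], 0.58)]
pin s [([468.0, 235.0, 15.0], 0.45)]
pin t [([508.0, -133.0, 101.0], 0.43)]
grease s [([570.0, 458.0, 5.0], 0.55)]
grease t [([568.0, 457.0, -1.0], 0.68)]
spare_ball s [([468.0, -470.0, 3.0], 0.73), ([499.0, 150.0, 109.0], 0.46)]
spare_ball t [([472.0, -465.0, -2.0], 0.77)]
driver s [([600.0, -467.0, -0.0], 0.64)]
driver t [([602.0, -467.0, 3.0], 0.8), ([436.0, 438.0, 5.0], 0.34)]
collar s [([434.0, 439.0, 0.0], 0.73), ([600.0, -469.0, 1.0], 0.56)]
collar t [([438.0, 436.0, 4.0], 0.78), ([563.0, 147.0, 151.0], 0.7)]
[232.9653254  552.92932813 248.26362734] [-1.79998316e+02  1.14152441e-03  1.57150110e+02] 1.5 85.13754814471602
```

View pics/top.png

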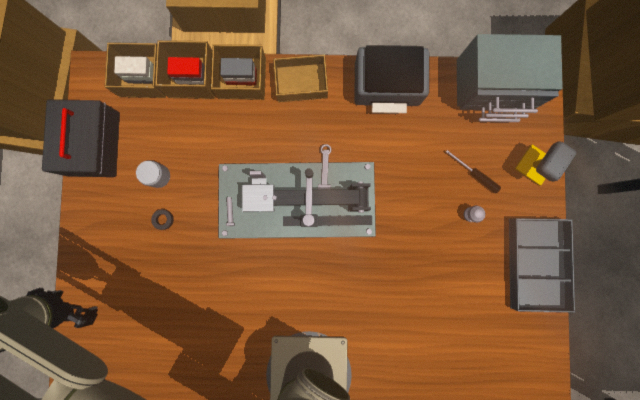

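The top view shows the drawbar along image row ~197. The ball coupler is at (258,197), the keeper knob at (309,174) and its post at (308,220). The latch is at (258,178). I'll align the tool and travel to the knob.

```bash
python3 -m handwheel '[[1,0,0,0,0,0,-0.1],[1,0,0,0,0,0,-0.1],[1,0,0,0,0,0,-0.1],[1,0,0,0,0,0,-0.1],[1,-1.65,-2.72,0,0,0,0],[1,-1.65,-2.72,0,0,0,0],[1,-1.65,-2.72,0,0,0,0],[1,-1.65,-2.72,0,0,0,0],[1,-1.65,-2.72,0,0,0,0],[1,-1.65,-2.72,0,0,0,0],[1,-1.65,-2.72,0,0,0,0],[1,-1.65,-2.72,0,0,0,0]]' 20
python3 -m handwheel '[[1,-1.65,-2.72,0,0,0,0],[1,-1.65,-2.72,0,0,0,0],[1,-1.65,-2.72,0,0,0,0],[1,-1.65,-2.72,0,0,0,0],[1,-1.65,-2.72,0,0,0,0],[1,-1.65,-2.72,0,0,0,0],[1,-1.65,-2.72,0,0,0,0],[1,-1.65,-2.72,0,0,0,0],[1,0,0,0,0,0,0],[1,0,0,0,0,0,0]]'
python3 - <<'E'
from h import *
p=snapshot('wrist');save(p,'w1.png')
for q in ['keeper_knob','keeper_pivot','latch_grip','socket','tongue_pivot']:
    print(q,[(np.round(x['location'],1).tolist(),round(x['conf'],2)) for x in place_of(p,q)[:2]])
print(sense()['tool_pos'],sense()['tcp_rot'],sense()['ft_force'],sense()['joint_pos'])
E
```

```text
time: 2.5
tool_pos: [365.8, 334.1, 248.5]
tcp_rot: [180.0, 0.0, -179.9]
ft_force: [0.4, 1.2, -0.1]
finger_gap: 85.2
grip_force: 0.0
time: 3.33
tool_pos: [498.0, 116.7, 248.2]
tcp_rot: [180.0, -0.0, 179.9]
ft_force: [-0.8, 0.9, 0.1]
finger_gap: 85.4
grip_force: 0.0
keeper_knob [([565.7, 10.7, 162.2], 0.63)]
keeper_pivot [([443.5, 11.2, 121.0], 0.74), ([508.6, -140.5, 102.5], 0.65)]
latch_grip [([562.2, 147.9, 147.0], 0.86), ([469.4, -469.4, -8.0], 0.58)]
socket [([494.7, 150.4, 99.9], 0.73), ([507.1, -133.9, 95.6], 0.73)]
tongue_pivot [([506.4, -129.3, 96.6], 0.6)]
[497.09540665 119.03287606 248.36926867] [ 1.79991691e+02  5.83607496e-03 -1.79839844e+02] [-0.10991063 -0.77289104 -0.61603532] [ 7.71242865e+00 -6.40447782e+00  9.92219192e+01  7.47898107e-03
  8.71756812e+01 -8.24480963e+01]
```

View pics/w1.png

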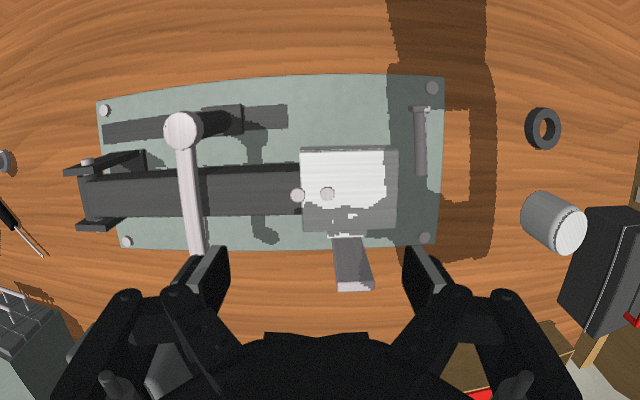

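The wrist view shows the bar from the pivot (183,130) towards the gripper and the paddle at (352,265). The knob is under the left finger, so I still need to go about 66 mm in x and −110 mm in y.

```bash
python3 -m handwheel '[[1,-1.33,-2.2,0,0,0,0],[1,-1.33,-2.2,0,0,0,0],[1,-1.33,-2.2,0,0,0,0],[1,-1.33,-2.2,0,0,0,0],[1,-1.33,-2.2,0,0,0,0],[1,0,0,0,0,0,0],[1,0,0,2,0,0,0],[1,0,0,2,0,0,0],[1,0,0,2,0,0,0],[1,0,0,2.2,0,0,0],[1,0,0,0,0,0,0]]'
python3 -m handwheel '[[-1,0,0,0,0,0,0],[-1,0,0,0,0,0,0],[-1,0,0,0,0,0,0],[-1,0,0,0,0,0,0],[-1,0,0,0,0,0,0],[-1,0,0,0,0,0,0],[-1,0,0,0,0,0,0],[-1,0,0,0,0,0,0]]' 20
python3 - <<'E'
from h import *
p=snapshot('scene')
for q in ['keeper_knob','keeper_pivot']:
    print(q,[(np.round(x['location'],1).tolist(),round(x['conf'],2)) for x in place_of(p,q)[:2]])
E
```

```text
time: 4.55
tool_pos: [560.9, 9.4, 161.2]
tcp_rot: [180.0, -0.4, -179.9]
ft_force: [-1.2, 0.6, -1.5]
finger_gap: 85.4
grip_force: 0.0
time: 5.22
tool_pos: [564.9, 8.1, 167.6]
tcp_rot: [-180.0, 0.1, -179.9]
ft_force: [0.0, 0.6, 6.6]
finger_gap: 21.4
grip_force: 22.4
keeper_knob []
keeper_pivot [([442.0, 6.0, 126.5], 0.56)]
```

```bash
python3 -m handwheel '[[-1,0.04,-0.957,0,0,0,0.0785],[-1,0.04,-0.957,0,0,0,0.0785],[-1,0.04,-0.957,0,0,0,0.0785],[-1,0.04,-0.957,0,0,0,0.0785],[-1,0.04,-0.957,0,0,0,0.0785],[-1,0.04,-0.957,0,0,0,0.0785],[-1,0.04,-0.957,0,0,0,0.0785],[-1,0.04,-0.957,0,0,0,0.0785],[-1,0.04,-0.957,0,0,0,0.0785],[-1,0.04,-0.957,0,0,0,0.0785]]'
python3 -m handwheel '[[-1,0.04,-0.957,0,0,0,0.0785],[-1,0.04,-0.957,0,0,0,0.0785],[-1,0.04,-0.957,0,0,0,0.0785],[-1,0.04,-0.957,0,0,0,0.0785],[-1,0.04,-0.957,0,0,0,0.0785],[-1,0.04,-0.957,0,0,0,0.0785],[-1,0.04,-0.957,0,0,0,0.0785],[-1,0.04,-0.957,0,0,0,0.0785],[-1,0,0,0,0,0,0],[-1,0,0,0,0,0,0]]'
```

```text
time: 6.2
tool_pos: [529.4, -79.3, 167.6]
tcp_rot: [179.9, 0.2, 134.9]
ft_force: [3.3, -2.6, 4.9]
finger_gap: 21.1
grip_force: 22.1
time: 7.03
tool_pos: [461.6, -114.3, 167.7]
tcp_rot: [179.9, 0.2, 99.0]
ft_force: [1.4, -8.1, 3.5]
finger_gap: 21.4
grip_force: 22.2
```

```bash
python3 -m handwheel '[[-1,0.02,-0.6,0,0,0,0.05],[-1,0.02,-0.6,0,0,0,0.05],[-1,0,0,0,0,0,0],[-1,0,0,0,0,0,0]]'
python3 -m handwheel '[[-1,0.01,-0.3,0,0,0,0.02],[-1,0,-0.3,0,0,0,0.02],[-1,0,0,0,0,0,0],[-1,0,0,0,0,0,0]]'
```

```text
time: 7.37
tool_pos: [449.7, -115.7, 167.7]
tcp_rot: [179.9, 0.3, 93.3]
ft_force: [0.0, -9.2, 4.6]
finger_gap: 21.7
grip_force: 22.2
time: 7.7
tool_pos: [445.1, -115.8, 167.7]
tcp_rot: [179.7, 0.3, 91.0]
ft_force: [8.6, -9.6, -0.9]
finger_gap: 21.4
grip_force: 22.1
```

```bash
python3 -m handwheel '[[1,0,0,0,0,0,0],[1,0,0,0,0,0,0],[1,0,0,0,0,0,0],[1,0,0,0,0,0,0],[1,0,0,-2,0,0,0],[1,0,0,-2,0,0,0],[1,0,0,-2,0,0,0],[1,0,0,-2,0,0,-0.017]]'
python3 -m handwheel '[[1,2.3,1.45,0,0,0,0],[1,2.3,1.45,0,0,0,0],[1,2.3,1.45,0,0,0,0],[1,2.3,1.45,0,0,0,0],[1,2.3,1.45,0,0,0,0],[1,2.3,1.45,0,0,0,0],[1,2.3,1.45,0,0,0,0],[1,2.3,1.45,0,0,0,0],[1,0,0,0,0,0,0],[1,0,0,0,0,0,0]]'
python3 - <<'E'
from h import *
p=snapshot('wrist');save(p,'w2.png');t=snapshot('top');s=snapshot('scene')
for q in ['keeper_knob','keeper_pivot','latch_grip','socket','tongue_pivot']:
  for n,c in (('w',p),('t',t),('s',s)):
    print(q,n,[(np.round(x['location'],1).tolist(),round(x['conf'],2)) for x in place_of(c,q)[:2]])
m=sense();print(m['tool_pos'],m['tcp_rot'],m['ft_force'],m['time'])
E
```

```text
time: 8.37
tool_pos: [442.8, -113.4, 246.8]
tcp_rot: [-179.9, -0.0, 92.1]
ft_force: [0.1, -0.6, 0.3]
finger_gap: 85.5
grip_force: 0.0
time: 9.2
tool_pos: [552.4, 75.7, 245.6]
tcp_rot: [-179.9, 0.0, 92.2]
ft_force: [-0.2, -0.5, 0.4]
finger_gap: 85.2
grip_force: 0.0
keeper_knob w []
keeper_knob t [([446.5, -115.1, 162.7], 0.9)]
keeper_knob s [([445.4, -112.3, 163.0], 0.55)]
keeper_pivot w [([440.8, 9.0, 122.8], 0.62)]
keeper_pivot t [([439.2, 4.7, 124.9], 0.93), ([501.6, 150.7, 111.3], 0.64)]
keeper_pivot s [([445.1, 5.0, 124.7], 0.55)]
latch_grip w [([562.1, 150.0, 149.8], 0.61)]
latch_grip t [([505.6, -133.7, 99.7], 0.42)]
latch_grip s [([561.2, 149.7, 151.8], 0.44), ([594.5, -35.3, 13.7], 0.35)]
socket w [([493.9, 147.0, 96.4], 0.89)]
socket t [([505.4, -131.4, 99.1], 0.67)]
socket s [([498.3, 146.9, 100.7], 0.82)]
tongue_pivot w []
tongue_pivot t [([503.9, -134.7, 102.6], 0.94), ([498.7, 146.2, 99.3], 0.51)]
tongue_pivot s [([510.4, -129.1, 96.6], 0.7)]
[552.44741598  74.4250657  246.2869873 ] [-1.79997787e+02 -1.43833425e-03  9.20654094e+01] [-0.21665582  0.36309264  0.0308995 ] 10.1
```

View pics/w2.png

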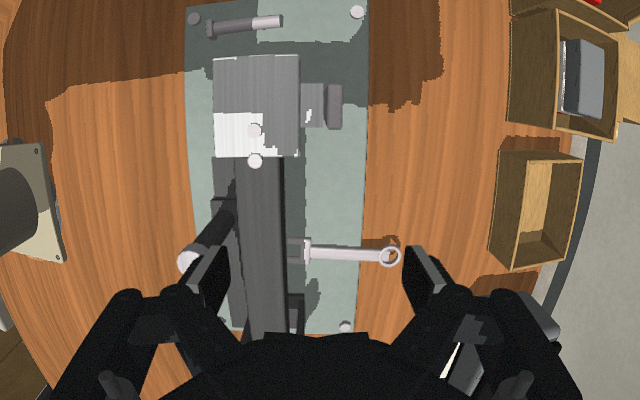

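Keeper is open: the knob is at (188,260) in the image, alongside the beam. The paddle is at (335,107). Moving onto the latch.

```bash
python3 -m handwheel '[[1,2.48,0.4,0,0,0,0],[1,2.48,0.4,0,0,0,0],[1,2.48,0.4,0,0,0,0],[1,0,0,0,0,0,0],[1,0,0,2.45,0,0,0],[1,0,0,2.45,0,0,0],[1,0,0,2.45,0,0,0],[1,0,0,2.45,0,0,0],[1,0,0,0,0,0,0],[1,0,0,0,0,0,0]]'
python3 -m handwheel '[[-1,0,0,0,0,0,0],[-1,0,0,0,0,0,0],[-1,0,0,0,0,0,0],[-1,0,0,0,0,0,0],[-1,0,0,0,0,0,0],[-1,0,0,0,0,0,0],[-1,0,0,0,0,0,0],[-1,0,0,0,0,0,0],[-1,0,0,0,0,0,0],[-1,0,0,0,0,0,0]]' 80
```

```text
time: 10.93
tool_pos: [560.5, 148.7, 147.0]
tcp_rot: [-179.8, 0.0, 92.1]
ft_force: [-1.1, -0.2, 0.7]
finger_gap: 85.4
grip_force: 0.0
time: 11.77
tool_pos: [561.6, 149.2, 148.9]
tcp_rot: [-180.0, -0.0, 92.1]
ft_force: [-4.3, -1.2, 5.1]
finger_gap: 9.4
grip_force: 78.0
```

```bash
python3 -m handwheel '[[-1,0,0.4,0,0,0,0],[-1,0,0.4,0,0,0,0],[-1,0,0.4,0,0,0,0],[-1,0,0.4,0,0,0,0],[-1,0,0.4,0,0,0,0],[-1,0,0.15,0,0,0,0],[-1,0,0,0,0,0,0],[-1,0,0,0,0,0,0]]'
```

```text
time: 12.43
tool_pos: [582.1, 149.9, 148.7]
tcp_rot: [-179.8, 0.0, 92.1]
ft_force: [-10.7, -1.9, 9.2]
finger_gap: 8.9
grip_force: 78.6
```

```bash
python3 -m handwheel '[[-1,-0.1,0,-0.56,0,0.02,0],[-1,-0.1,0,-0.56,0,0.02,0],[-1,-0.1,0,-0.56,0,0.02,0],[-1,-0.1,0,-0.56,0,0.02,0],[-1,0,0,0,0,0,0]]'
```

```text
time: 12.85
tool_pos: [581.2, 145.3, 169.6]
tcp_rot: [-179.7, -4.7, 92.0]
ft_force: [-9.8, 3.9, -3.4]
finger_gap: 9.0
grip_force: 78.3
```

```bash
python3 -m handwheel '[[-1,-0.1,0,-0.56,0,0.02,0],[-1,-0.1,0,-0.56,0,0.02,0],[-1,-0.1,0,-0.56,0,0.02,0],[-1,-0.1,0,-0.56,0,0.02,0],[-1,-0.1,0,-0.56,0,0.02,0],[-1,-0.1,0,-0.56,0,0.02,0],[-1,-0.1,0,-0.56,0,0.02,0]]'
python3 -m handwheel '[[-1,-0.1,0,-0.56,0,0.02,0],[-1,-0.1,0,-0.56,0,0.02,0],[-1,-0.1,0,-0.56,0,0.02,0],[-1,-0.1,0,-0.56,0,0.02,0],[-1,-0.1,0,-0.56,0,0.02,0],[-1,-0.1,0,-0.56,0,0.02,0],[-1,-0.1,0,-0.56,0,0.02,0],[-1,0,0,0,0,0,0],[-1,0,0,0,0,0,0],[-1,0,0,0,0,0,0]]'
python3 - <<'E'
from h import *
p=snapshot('scene');t=snapshot('top');w=snapshot('wrist');save(p,'s3.png')
for q in ['latch_grip','socket','tongue_pivot','keeper_knob','wrench','pin']:
  for n,c in (('s',p),('t',t),('w',w)):
    print(q,n,[(np.round(x['location'],1).tolist(),round(x['conf'],2)) for x in place_of(c,q)[:2]])
m=sense();print(m['tool_pos'],m['tcp_rot'],m['ft_force'],m['time'])
E
```

```text
time: 13.43
tool_pos: [581.3, 133.4, 206.5]
tcp_rot: [-179.6, -12.7, 92.0]
ft_force: [-9.5, 2.7, -2.5]
finger_gap: 9.1
grip_force: 78.2
time: 14.27
tool_pos: [582.2, 115.9, 242.5]
tcp_rot: [-179.6, -20.7, 92.0]
ft_force: [-9.6, 4.0, -1.4]
finger_gap: 9.4
grip_force: 78.2
latch_grip s [([583.0, 113.9, 244.9], 0.53)]
latch_grip t [([582.3, 115.4, 240.5], 0.4)]
latch_grip w [([584.0, 115.9, 243.2], 0.85), ([496.7, 130.6, 194.1], 0.39)]
socket s [([497.6, 131.2, 199.6], 0.85)]
socket t [([500.2, 127.3, 193.7], 0.63)]
socket w [([495.8, 129.7, 195.4], 0.63)]
tongue_pivot s [([511.1, -132.5, 99.0], 0.79)]
tongue_pivot t [([507.2, -136.7, 96.9], 0.9)]
tongue_pivot w []
keeper_knob s [([434.2, 439.7, 2.7], 0.4), ([442.8, 6.0, 17.1], 0.18)]
keeper_knob t [([447.0, -114.1, 163.1], 0.73)]
keeper_knob w []
wrench s [([595.2, -36.4, 11.2], 0.78), ([505.0, 145.6, 13.6], 0.17)]
wrench t [([597.0, -39.6, 15.0], 0.55)]
wrench w [([432.3, 436.7, -3.1], 0.53)]
pin s [([465.5, 234.7, 13.2], 0.44)]
pin t [([468.4, 241.4, 16.6], 0.61)]
pin w [([470.9, 237.3, 11.7], 0.83)]
[582.19283427 115.99525206 242.3617412 ] [-179.63581784  -20.66562458   92.0247235 ] [-10.01174163   3.23706836  -2.61284874] 15.3167
```

View pics/s3.png

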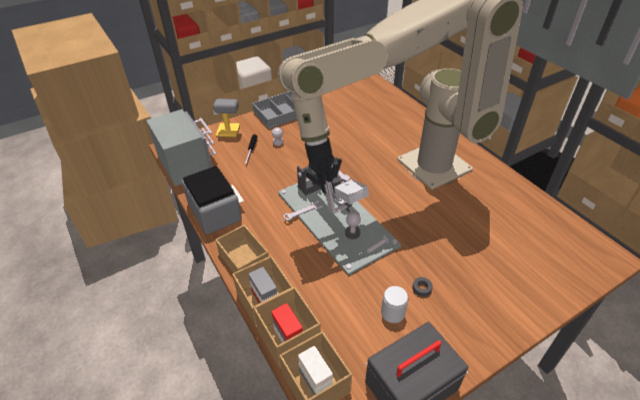

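The scene view shows the coupler held above the ball (ball at (352,217), raised coupler at (350,188)). The keeper is still open and the loose things haven't moved. The socket is at about 197 mm, roughly 10 cm up. Handing in.

```bash
python3 -m handwheel '[[-1,0,0,0,0,0,0],[-1,0,0,0,0,0,0],[-1,0,0,0,0,0,0],[-1,0,0,0,0,0,0]]'; python3 -c "from bench import hand_in; print(hand_in())"
```

```text
time: 15.65
tool_pos: [582.2, 116.0, 242.4]
tcp_rot: [-179.6, -20.7, 92.0]
ft_force: [-8.8, 2.5, -2.7]
finger_gap: 8.9
grip_force: 78.2
the job is handed in; nothing more can be done
None
```

I handed the job in at 15.65 s: the keeper is open at its stop, the latch is pulled about 20 mm, and the gripper holds the drawbar with its coupler about 10 cm up; of the loose things I re-measured only the wrench and pin, both where they were.

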